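# Nip a carved printing block in the click-lever clamp and hold it

### The job

Slide the carved printing block flat along the table, never lifting it off, onto the green pad of the clamp until it sits in the corner between the wooden fence and the wooden end stop, and let go of it. Then swing the red-handled lever exactly three clicks from its rest, not passing into a fourth, so that the orange jaw nips the block, and finish still holding the lever at the third click, because it springs back when let go. Leave the bottle, glass, basket and small stamp where they are.

Things in the scene. Friction and masses are not known exactly. Their poses are not given: they have to be found in the camera images.
- block: the carved printing block: a pale wooden slab with dark carved top, 60 mm (its x) by 90 mm (its y) by 18 mm thick, 0.11 to 0.23 kg, loose, lying flat on the table; origin at the centre of its underside. It fits the clamp either way round (turned by half a turn is just as good). It can be gripped across its 60 mm and slid along
- pad_center (a point): centre of the clamp's green pad, on the table surface. The pad is 60 (x) by 90 mm (y) like the block, flush with the table: nothing to climb. Its x axis is the way the block slides in, away from the robot; its y axis points from the orange jaw to the fence. A seated block has its centre here; the jaw pushes it the last few mm against the fence
- fence (a point): middle of the fence's face at table level, at pad x = 10, y = +45 mm. The wooden fence is 20 mm high, 15 mm thick, its face from pad x = -30 to +50 mm, with a flared lead-in out to about x = -60, y = +66 mm
- end_stop (a point): middle of the wooden end stop's face at table level, at pad x = +30, y = +35 mm. The stop is 14 mm high and stands only at pad y = +25 to +45 mm, x = +30 to +44 mm, so a finger ahead of the block's middle passes beside it
- clamp: the whole clamp, fixed to the table, same origin and axes as the pad. Its aluminium lever housing, 15 mm high, covers pad x = -32 to +92, y = -184 to -86 mm
- jaw: the orange jaw, 56 (x) by 10 by 17 mm; origin at the middle of the lower edge of its face, 1 mm over the table. Open, its face is at pad y = -59 mm, leaving 14 mm spare beside the block. The lever drives it towards the fence by 22 mm per rad; it is sprung (1.5 N per mm): it meets a seated block between the second and third click and nips it with about 10 N at the third
- lever_pivot (a point): a point on the lever's vertical pivot axis, 66 mm over the table (the height at which to hold the handle), at pad x = +30 mm, y = -135 mm
- handle: the moving lever: brass toothed hub on the pivot, steel bar and red upright handle post in one. The post is 18 mm in diameter, 130 mm from the pivot axis, from 39 to 85 mm over the table; the bar (16 mm wide) runs from the pivot to it, 30 to 39 mm over the table. Origin on the pivot axis at table level; at rest its axes are the pad's axes
- handle_grip (a point): the middle of the red post, on its axis, 66 mm over the table
- lever (a joint): lever angle, rad: 0 at rest, growing clockwise seen from above. At rest the bar points from the pivot 0.9 rad off pad -x towards pad -y; at 0.9 it points along pad -x. Crests at 0.15, 0.45, 0.75, 1.05; notches (clicks) at 0.30, 0.60, 0.90, 1.20. A spring pulls it home always. Push at the handle: 2 to 17 N, easing after each crest, rising sharply (6 to 10 N) on landing in a notch
- squeeze_bottle: bystander: white squeeze bottle, 58 mm in diameter, 172 mm high, origin under its centre
- glass: bystander: drinking glass with white wax in it, 80 mm in diameter, 75 mm high, origin under its centre
- basket: bystander: grey basket of pens, 100 by 140 by 55 mm (pens to 125 mm), origin under its centre
- stamp: bystander: small wooden stamp with green face, 35 by 55 by 20 mm, origin under its centre
Not all that is in view belongs to the job. Of the things like the block, leave any that is purple; of the rest the smaller one is meant.

How it is judged:
By the outcome, as a careful person would: the job done as asked, in the order asked, and still so for the second after the job is handed in, while the arm keeps its last pose, push and grip.
It also fails if it takes over 72 s, if anything falls off the work surface, if the arm or the gripper's body presses on something with over 40 N, if the wrist force passes 120 N, or if a joint passes its speed limit or range.

### The arm

A 6-joint arm with a two-finger parallel gripper is mounted at the origin on the work surface. World frame = base frame: x ahead of the robot, y to its left, z up, the work surface at z = 0. Lengths are in m, angles in degrees, forces in N, time in s.
With the tool pointing down it reaches from about 0.25 to 0.725 m from the base axis. Payload 9.7 kg.
Tool frame: the origin (TCP) lies at the very end of the fingers, on their centre line; the grasp point (between the pads) lies grasp_offset behind it (grasp_offset is the distance from the TCP to the grasp point, in m); z points along the fingers, y is the line along which they close (so a half turn about z gives the same grasp; the last joint's range is limited). The gripper opens to 85 mm and grips with 20 to 120 N. Pads are 22 mm wide; open, the fingers measure 114 mm over their backs; the gripper's body (76 mm by 85 mm) begins 54 mm behind the grasp point. The pads swing forward as they close: fully open they stand 13 mm farther back than shut.
Start: joints at [-72.594, 4.979, 10.078, 95.1, 0, 90], TCP at [0.165, -0.525, 0.231] pointing down, gripper open.
Joint ranges: [-179.16, 179.16], [-48.56, 103.87], [-65.8, 70.77], [-126.05, 130.52], [-82.76, 87.17], [-180, 180]. Speed limits (degrees/s): [127.2, 127.2, 147.25, 180, 180, 180].

### API

Orientations are given as [roll, pitch, yaw] about the fixed x, y, z axes, in that order (R = Rz(yaw) Ry(pitch) Rx(roll)).
In Python, from workcell import get_obs, camera, calibration, job_done, recognise, cut_out, mark_of, grasp_offset gives the robot as it stands.
- The arm moves only by the tool servo_tool, never from a script. Its argument "moves" is a list of rows, each a list of 3 entries, a list of its own where there are three numbers: the turn, a rotation vector about the tool's x, y, z in degrees, then the shift along the tool's x, y, z in m, then the opening in per cent of the stroke, from 0 (shut) to 100 (fully open). In form: [[[ax, ay, az], [x, y, z], claw], ...]. A call has 1 to 12 rows; each row shifts and turns the commanded pose from where the row before left it, along the tool's axes as they then stand; what a row does not reach is not made up. A row lasts 1/10 s, in which the tool goes at most 50 mm and 8.59 degrees, less where a joint would pass 70% of its speed; a pose out of reach is approached as far as the arm can. A call is refused whole if a number of a shift passes 0.05 or a number of a turn 8.59, either way. A call with a gripper value outside its range is refused whole. The fingers move at their own pace and stop on an object; "force" is the grip in N (left out, the last holds). Time passes only in rows, so rows that do not move let the fingers close. It gives the time, the measured TCP pose, the force, the opening and the grip force at its end, in the units of the state.
- get_obs(): the state, without advancing time (a new reading comes with each control period).
- camera(name): name is "scene" or "top"; returns (picture, depth): 480x640x3 uint8, red, green, blue; 480x640 float32, m along the optical axis (not along the pixel's ray), 0 where there is no reading.
- calibration(name): a dict with "camera_matrix" (3x3 intrinsics, pixels), "dist" ([k1, k2, p1, p2, k3] as OpenCV has them; the pictures are not rectified), "R" (3x3) and "t" (3): a world point X has camera coordinates R X + t. Camera axes: x right, y down, z forward; pixel columns grow to the right and rows downward; lengths in m; the calibration is good to about 2 mm. A picture is of the moment at which its call begins. calibration takes no time and is no camera call.
- job_done(): hands the job in; it is judged then, once.
Trained networks look in the newest picture that a camera, given by its name, has taken for a name from the list of things; names that differ only in an ending like _2 or _b are one class to them, and where a whole thing is asked for, a point or a joint stands for the part that bears it (a point fixed in the world has none). Each returns a list of dicts, best first, with "score" (0 to 1); they miss things now and then, are a little off and sometimes report something else, mostly with a low value. They report only what shows in the picture. A call takes as long as a camera call. They do not tell look-alikes from the thing itself.
- recognise(name, camera): "xyz" ([x, y, z] in m, in the coordinates of the camera as it stood for that picture, good to about 4 mm: the middle of the surface that is visible of it).
- cut_out(name, camera): "mask" (480x640 bool, what is visible of it).
- mark_of(name, camera): "xyz" ([x, y, z] in m, in the coordinates of the camera as it stood for that picture, good to about 4 mm: a listed point, or the origin of a listed thing).
The state is a dict: "time": time; "q": joint angles; "qd": joint speeds; "joint_efforts": joint torques, N m; "ee_pos": TCP position; "tcp_rot": TCP orientation; "wrist_force": force on the tool from outside, world axes, zero at the start; "torque": the same for the moment, N m; "opening": finger opening in m; "grasp_force": force on a finger pad.
Only numpy, scipy, OpenCV 4.12 (cv2) and the standard library are available. Lean on these libraries where they do the work, as an engineer would, in place of code of your own. Each camera call takes 0.05 s, during which the arm holds its last target. There are 200 camera calls.

## Working session

There is one attempt and no reset: what is moved stays moved. The work goes in short steps, Python scripts to look and compute and a tool call to move; the robot and the scene stay as the last step left them, time stands still between calls to the robot, and variables do not carry over. Pictures are saved under pics/ and viewed, at most 10 in all, crops included, and the job is handed in when it is done.

Besides the shell and the picture viewer there is one more tool, called after ">>>" as name(argument=value, ...), one argument or row to a line, values as JSON. servo_tool: Moves the arm, as the interface text tells. Its arguments: {"type":"object","properties":{"moves":{"type":"array"},"force":{"type":"number"}},"required":["moves"]}

```bash
ls; mkdir -p pics; cat > h.py <<'E'
import numpy as np, cv2
from workcell import *
def w(p,c):
    k=calibration(c); return np.array(k["R"]).T@(np.array(p)-np.array(k["t"]))
E
python3 - <<'E'
from h import *
print(get_obs(), grasp_offset)
for c in ("scene","top"):
    p,d=camera(c); cv2.imwrite(f"pics/{c}0.png",p[:,:,::-1])
    for n in ["block","pad_center","fence","end_stop","jaw","lever_pivot","handle","handle_grip","squeeze_bottle","glass","basket","stamp"]:
        print(c,n,[(np.round(w(r["xyz"],c),4).tolist(),round(r["score"],2)) for r in mark_of(n,c)[:4]])
E
```

```text
pics
{'time': 0.0, 'q': array([-7.25948092e+01,  5.00983224e+00,  1.00351948e+01,  9.50989576e+01,
       -3.26034846e-04,  9.00001419e+01]), 'qd': array([ 0.00182468, -0.0221709 ,  0.05363629,  0.0314424 ,  0.07494061,
       -0.02369487]), 'joint_efforts': array([-1.44079437e-03, -5.20392323e+01,  4.64796066e+01,  1.66853325e-02,
       -6.60694172e-05, -2.81982757e-06]), 'ee_pos': array([ 0.16445204, -0.52460595,  0.23060186]), 'tcp_rot': array([-1.79926405e+02,  3.26216808e-04,  1.74050493e+01]), 'wrist_force': array([ 0.39084661, -0.16259975, -0.01179392]), 'torque': array([-0.01531014,  0.06190269, -0.01926529]), 'grasp_force': 0.0, 'opening': 0.08507138375052771} 0.0187
scene block [([0.4817, 0.0605, 0.0017], 0.97), ([0.3426, 0.0827, -0.0037], 0.7), ([0.4997, 0.2262, 0.0023], 0.68)]
scene pad_center [([0.6156, 0.0442, -0.0009], 0.69)]
scene fence [([0.6281, 0.0852, 0.0038], 0.74)]
scene end_stop [([0.6456, 0.0769, 0.0022], 0.55)]
scene jaw [([0.622, -0.0197, 0.0003], 0.49)]
scene lever_pivot [([0.6574, -0.0959, 0.0662], 0.73)]
scene handle [([0.6541, -0.0887, 0.0013], 0.93)]
s
[... 475 characters left out ...]
013], 0.88)]
top fence [([0.6231, 0.0873, -0.0022], 0.59)]
top end_stop [([0.647, 0.0782, -0.0013], 0.9), ([0.4345, -0.362, -0.0005], 0.59)]
top jaw [([0.6204, 0.0376, -0.0022], 0.55), ([0.6163, -0.0172, 0.0027], 0.51)]
top lever_pivot [([0.6506, -0.0951, 0.0638], 0.72)]
top handle [([0.653, -0.0941, 0.0045], 0.69)]
top handle_grip [([0.6102, -0.4139, 0.0018], 0.69), ([0.5797, -0.1994, 0.0694], 0.65)]
top squeeze_bottle [([0.5521, 0.3998, -0.0021], 0.69)]
top glass [([0.7449, 0.2525, -0.0035], 0.6), ([0.6442, 0.0772, -0.0023], 0.37)]
top basket [([0.611, -0.4139, 0.0026], 0.83), ([0.6188, -0.019, 0.0045], 0.7)]
top stamp [([0.4324, -0.3606, -0.0012], 0.74), ([0.7439, 0.2521, -0.0037], 0.44)]
```

View pics/top0.png

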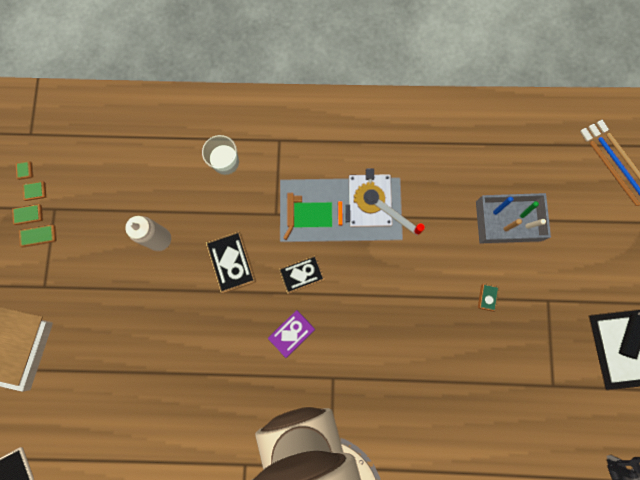

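View pics/scene0.png

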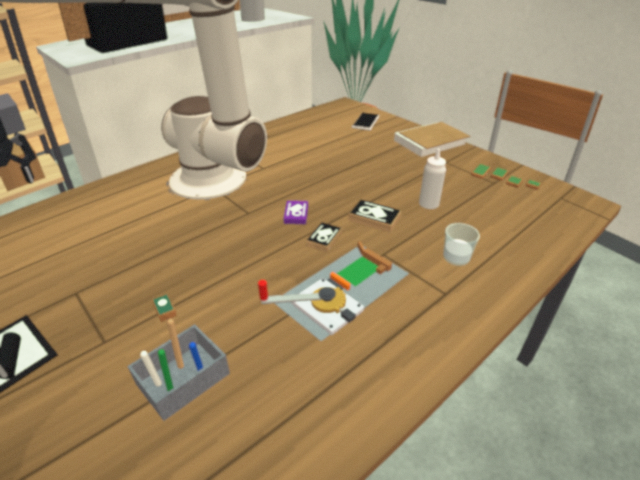

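The smaller black block is at top pixel (301,274). The larger one is at (230,262), the purple one at (291,334), the green pad at (313,214) and the red post at (419,229). Next I'll measure the block's and clamp's yaw.

```bash
cat >> h.py <<'E'
def plane(uv,c,z):
    k=calibration(c); K=np.array(k["camera_matrix"]);R=np.array(k["R"]);t=np.array(k["t"])
    n=cv2.undistortPoints(np.float64(uv).reshape(-1,1,2),K,np.array(k["dist"]))[:,0]
    r=np.c_[n,np.ones(len(n))]@R; o=-R.T@t
    return (o+r*((z-o[2])/r[:,2])[:,None])[:,:2]
def rect(mask,c,z):
    v,u=np.nonzero(mask); p=plane(np.c_[u,v],c,z)
    r=cv2.minAreaRect((p*1000).astype(np.float32)); b=cv2.boxPoints(r)
    return np.round(p.mean(0),4),np.round(r[0],1),np.round(r[1],1),round(r[2],1)
E
python3 - <<'E'
from h import *
for c in ("top","scene"):
    p,d=camera(c); h=cv2.cvtColor(p,cv2.COLOR_RGB2HSV)
    for m in cut_out("block",c)[:4]: print(c,"block",round(m["score"],2),*rect(m["mask"],c,.018))
    g=((h[...,0]>50)&(h[...,0]<75)&(h[...,1]>150)).astype(np.uint8)
    n,l,s,_=cv2.connectedComponentsWithStats(g)
    for i in range(1,n):
        if s[i,4]>150: print(c,"green",s[i],*rect(l==i,c,0.))
    for nm,z in (("fence",.02),("jaw",.018),("clamp",0)):
        for m in cut_out(nm,c)[:2]: print(c,nm,round(m["score"],2),*rect(m["mask"],c,z))
    g=(((h[...,0]<4)|(h[...,0]>176))&(h[...,1]>200)).astype(np.uint8)
    n,l,s,_=cv2.connectedComponentsWithStats(g)
    for i in range(1,n):
        if s[i,4]>30: print(c,"red",s[i],*rect(l==i,c,0.085 if c=="top" else .066))
k=calibration("top");print(-np.array(k["R"]).T@k["t"])
E
```

```text
top block 0.83 [0.4754 0.0623] [475.4  62.1] [61.7 90.5] 21.9
top block 0.79 [0.4979 0.2256] [498.6 225.2] [125.8  84.9] 21.3
top block 0.72 [0.3421 0.0799] [342.2  79.4] [61.3 90.1] 46.5
top green [294 203  38  24 900] [0.618 0.041] [618.3  41.7] [55.6 87.6] 1.3
top fence 0.68 [ 0.6292 -0.0289] [641.6 -48.4] [170.7 331.5] 2.3
top jaw 0.45 [ 0.6205 -0.0219] [620.3 -21.8] [54.8  7. ] 1.3
top clamp 0.76 [ 0.6338 -0.0289] [644.3 -47.1] [172.  338.9] 3.1
top clamp 0.47 [ 0.6275 -0.0216] [625.7 -21.9] [48.4  7.1] 1.3
top red [415 224   9  10  61] [ 0.5728 -0.194 ] [ 572.2 -193.7] [13.7 22. ] 46.3
scene block 0.97 [0.3536 0.0729] [351.3  74.6] [ 63.7 116.7] 45.4
scene block 0.91 [0.5052 0.2185] [504.4 219.7] [128.2 112. ] 20.3
scene block 0.65 [0.4838 0.0537] [482.9  57.1] [ 72.4 112.7] 22.4
scene green [340 258  36  27 521] [0.6182 0.0432] [618.1  44.4] [53.5 82.1] 2.0
scene green [159 350  13  39 180] [ 0.5713 -0.4254] [ 571.5 -425.2] [ 9.  93.7] 74.2
scene fence 0.7 [ 0.6482 -0.0521] [618.1 -44.8] [215.4 291.3] 1.7
scene jaw 0.45 [ 0.6287 -0.028 ] [628.  -27.6] [20.2 66.1] 89.0
scene clamp 0.6 [ 0.6327 -0.0375] [602.9 -29.9] [224.5 307.6] 1.2
scene red [259 281   8  18 110] [ 0.5785 -0.1966] [ 578.9 -197. ] [13.  50.2] 57.6
[ 0.3439989  -0.01682646  1.1890958 ]
```

>>> servo_tool(
  moves=[
    [[0,0,0],[0.0263,-0.026,0],100],
    [[0,0,0],[0.0263,-0.026,0],100],
    [[0,0,0],[0.0263,-0.026,0],100],
    [[0,0,0],[0.0263,-0.026,0],100],
    [[0,0,0],[0.0263,-0.026,0],100],
    [[0,0,0],[0.0263,-0.026,0],100],
    [[0,0,0],[0.0263,-0.026,0],100],
    [[0,0,0],[0.0263,-0.026,0],100],
    [[0,0,0],[0.0263,-0.026,0],100],
    [[0,0,0],[0.0263,-0.026,0],100],
    [[0,0,0],[0.0263,-0.026,0],100],
    [[0,0,0],[0.0263,-0.026,0],100],
  ],
)

```text
time: 3.0
ee_pos: [0.3728, -0.1312, 0.2315]
tcp_rot: [180.0, -0.0, 17.4]
wrist_force: [0.6, -0.8, 0.2]
opening: 0.0858
grasp_force: 0.0
```

>>> servo_tool(
  moves=[
    [[0,0,0],[0.0263,-0.026,0],100],
    [[0,0,0],[0.0263,-0.026,0],100],
    [[0,0,0],[0.0263,-0.026,0],100],
    [[0,0,0],[0.0263,-0.026,0],100],
    [[0,0,0],[0.0263,-0.026,0],100],
    [[0,0,0],[0.0263,-0.026,0],100],
    [[0,0,0],[0,0,0],100],
    [[0,0,0],[0,0,0],100],
  ],
)

```text
time: 3.8
ee_pos: [0.4762, 0.0639, 0.231]
tcp_rot: [180.0, 0.0, 17.5]
wrist_force: [0.5, -0.2, 0.3]
opening: 0.0853
grasp_force: 0.0
```

>>> servo_tool(
  moves=[
    [[0,0,-8.5],[0,0,0],100],
    [[0,0,-8.5],[0,0,0],100],
    [[0,0,-8.5],[0,0,0],100],
    [[0,0,-8.5],[0,0,0],100],
    [[0,0,-8.5],[0,0,0],100],
    [[0,0,-8.5],[0,0,0],100],
    [[0,0,-8.5],[0,0,0],100],
    [[0,0,-8.5],[0,0,0],100],
    [[0,0,-8.5],[0,0,0],100],
    [[0,0,-8.5],[0,0,0],100],
    [[0,0,-8.5],[0,0,0],100],
    [[0,0,0],[0,0,0],100],
  ],
)

```text
time: 5.0
ee_pos: [0.4759, 0.0623, 0.2316]
tcp_rot: [180.0, 0.0, 111.0]
wrist_force: [0.5, -1.0, 0.5]
opening: 0.0857
grasp_force: 0.0
```

>>> servo_tool(
  moves=[
    [[0,0,-1],[0,0,0.035],100],
    [[0,0,0],[0,0,0.035],100],
    [[0,0,0],[0,0,0.035],100],
    [[0,0,0],[0,0,0.035],100],
    [[0,0,0],[0,0,0.035],100],
    [[0,0,0],[0,0,0.03],100],
    [[0,0,0],[0,0,0.015],100],
    [[0,0,0],[0,0,0.008],100],
    [[0,0,0],[0,0,0],100],
  ],
)

```text
time: 5.9
ee_pos: [0.4757, 0.0628, 0.0028]
tcp_rot: [-179.9, -0.0, 111.7]
wrist_force: [-0.2, -0.8, -0.1]
opening: 0.0856
grasp_force: 0.0
```

>>> servo_tool(
  moves=[
    [[0,0,0],[0,0,0],70],
    [[0,0,0],[0,0,0],65],
    [[0,0,0],[0,0,0],60],
    [[0,0,0],[0,0,0],55],
    [[0,0,0],[0,0,0],50],
    [[0,0,0],[0,0,0],50],
  ],
  force=25,
)

```text
time: 6.5
ee_pos: [0.4769, 0.0633, 0.0047]
tcp_rot: [179.9, 0.0, 111.9]
wrist_force: [-3.1, -0.3, 5.8]
opening: 0.0593
grasp_force: 27.0
```

>>> servo_tool(
  moves=[
    [[0,0,4],[0,0,0],50],
    [[0,0,4],[0,0,0],50],
    [[0,0,4],[0,0,0],50],
    [[0,0,4],[0,0,0],50],
    [[0,0,4],[0,0,0],50],
    [[0,0,0],[-0.006,0.006,0],50],
    [[0,0,0],[-0.006,0.006,0],50],
    [[0,0,0],[-0.006,0.006,0],50],
    [[0,0,0],[-0.006,0.006,0],50],
    [[0,0,0],[-0.006,0.006,0],50],
    [[0,0,0],[0,0,0],50],
  ],
)

```text
time: 7.6
ee_pos: [0.5087, 0.0342, 0.0047]
tcp_rot: [179.9, -0.0, 91.9]
wrist_force: [1.4, -0.6, 4.2]
opening: 0.0594
grasp_force: 26.9
```

```bash
python3 - <<'E'
from h import *
for c in ("top","scene"):
    p,d=camera(c)
    print(c,[(np.round(w(r["xyz"],c),4).tolist(),round(r["score"],2)) for r in mark_of("block",c)[:3]])
    a=p[170:310,230:440] if c=="top" else p[190:350,230:430]
    cv2.imwrite(f"pics/{c}1.png",cv2.resize(a,None,fx=3.5,fy=3.5,interpolation=cv2.INTER_CUBIC)[:,:,::-1])
E
```

```text
top [([0.5003, 0.2264, -0.0038], 0.96)]
scene [([0.3393, 0.0787, -0.0039], 0.9), ([0.5124, 0.0317, 0.0028], 0.8), ([0.5055, 0.2276, -0.0008], 0.73)]
```

View pics/scene1.png

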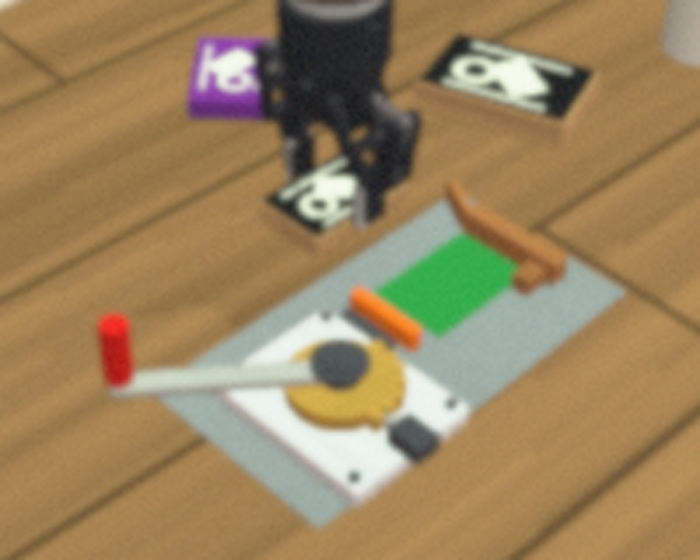

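View pics/top1.png

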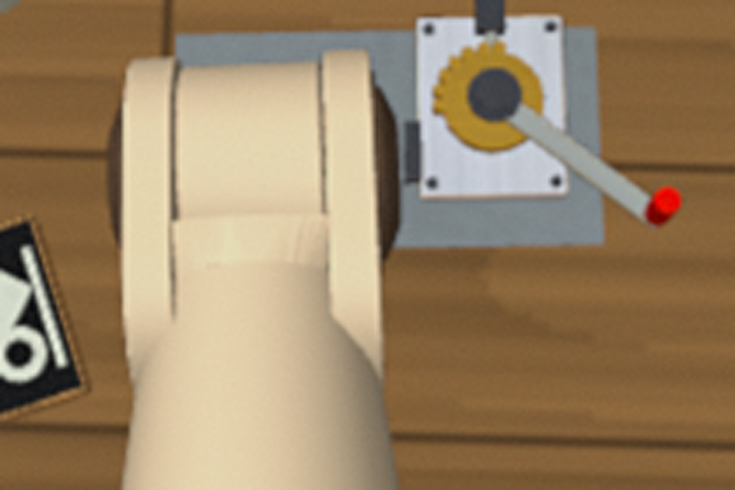

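The block (scene crop at (320,205)) is held near its middle, square to the pad and clear of the fence flare. Now I slide it in.

>>> servo_tool(
  moves=[
    [[0,0,0],[0,0.01,0],50],
    [[0,0,0],[0,0.01,0],50],
    [[0,0,0],[0,0.01,0],50],
    [[0,0,0],[0,0.01,0],50],
    [[0,0,0],[0,0.01,0],50],
    [[0,0,0],[0,0.01,0],50],
    [[0,0,0],[0,0.01,0],50],
    [[0,0,0],[0,0.01,0],50],
    [[0,0,0],[0,0.01,0],50],
    [[0,0,0],[0,0,0],50],
  ],
)

```text
time: 8.8
ee_pos: [0.5985, 0.0376, 0.0047]
tcp_rot: [179.9, -0.0, 91.9]
wrist_force: [0.9, 0.2, 7.7]
opening: 0.0592
grasp_force: 27.3
```

>>> servo_tool(
  moves=[
    [[0,0,0],[0,0.004,0],50],
    [[0,0,0],[0,0.004,0],50],
    [[0,0,0],[0,0.003,0],50],
    [[0,0,0],[0,0,0],50],
  ],
)

```text
time: 9.2
ee_pos: [0.6083, 0.0379, 0.0047]
tcp_rot: [180.0, -0.0, 91.9]
wrist_force: [-4.9, -0.3, 9.6]
opening: 0.0593
grasp_force: 27.7
```

>>> servo_tool(
  moves=[
    [[0,0,0],[0,0.003,0],50],
    [[0,0,0],[0,0,0],50],
  ],
)

```text
time: 9.4
ee_pos: [0.6112, 0.038, 0.0047]
tcp_rot: [180.0, -0.0, 91.9]
wrist_force: [-6.9, 0.2, 10.7]
opening: 0.0587
grasp_force: 27.7
```

>>> servo_tool(
  moves=[
    [[0,0,0],[0,0.002,0],50],
    [[0,0,0],[0,0,0],50],
  ],
)

```text
time: 9.6
ee_pos: [0.613, 0.038, 0.0047]
tcp_rot: [-180.0, -0.0, 91.9]
wrist_force: [-6.5, -0.0, 10.7]
opening: 0.0592
grasp_force: 27.7
```

>>> servo_tool(
  moves=[
    [[0,0,0],[0,0.002,0],50],
    [[0,0,0],[0,0,0],50],
  ],
)

```text
time: 9.8
ee_pos: [0.615, 0.0381, 0.0047]
tcp_rot: [-180.0, -0.0, 91.9]
wrist_force: [-6.9, -0.2, 9.9]
opening: 0.0593
grasp_force: 27.7
```

>>> servo_tool(
  moves=[
    [[0,0,0],[0,0.002,0],50],
    [[0,0,0],[0,0,0],50],
  ],
)

```text
time: 10.0
ee_pos: [0.617, 0.0382, 0.0047]
tcp_rot: [-180.0, -0.0, 91.9]
wrist_force: [-8.0, -0.4, 10.2]
opening: 0.059
grasp_force: 27.7
```

>>> servo_tool(
  moves=[
    [[0,0,0],[0,0.002,0],50],
    [[0,0,0],[0,0,0],50],
  ],
)

```text
time: 10.2
ee_pos: [0.6176, 0.0381, 0.0047]
tcp_rot: [-179.8, 0.0, 91.9]
wrist_force: [-14.3, -0.5, 15.4]
opening: 0.0589
grasp_force: 28.2
```

>>> servo_tool(
  moves=[
    [[0,0,0],[0.002,0,0],50],
    [[0,0,0],[0,0,0],50],
  ],
)

```text
time: 10.4
ee_pos: [0.6175, 0.0382, 0.0047]
tcp_rot: [-179.8, 0.2, 91.9]
wrist_force: [-15.1, -10.8, 15.3]
opening: 0.0593
grasp_force: 28.2
```

>>> servo_tool(
  moves=[
    [[0,0,0],[0.002,0,0],50],
    [[0,0,0],[0,0,0],50],
  ],
)

```text
time: 10.6
ee_pos: [0.6174, 0.039, 0.0046]
tcp_rot: [-179.8, 0.3, 91.8]
wrist_force: [-14.1, -17.1, 15.7]
opening: 0.0595
grasp_force: 28.3
```

>>> servo_tool(
  moves=[
    [[0,0,0],[0.002,0,0],50],
    [[0,0,0],[0,0,0],50],
  ],
)

```text
time: 10.8
ee_pos: [0.6173, 0.0406, 0.0046]
tcp_rot: [-179.8, 0.4, 91.8]
wrist_force: [-14.0, -17.8, 15.4]
opening: 0.0592
grasp_force: 28.3
```

>>> servo_tool(
  moves=[
    [[0,0,0],[0.002,0,0],50],
    [[0,0,0],[0,0,0],50],
  ],
)

```text
time: 11.0
ee_pos: [0.6173, 0.0413, 0.0046]
tcp_rot: [-179.8, 0.5, 91.7]
wrist_force: [-13.2, -25.5, 15.8]
opening: 0.0589
grasp_force: 28.3
```

```bash
python3 - <<'E'
from h import *
c="scene"
p,d=camera(c)
for n in ("block","pad_center","fence","end_stop","jaw"): print(n,[(np.round(w(r["xyz"],c),4).tolist(),round(r["score"],2)) for r in mark_of(n,c)[:3]])
cv2.imwrite(f"pics/{c}2.png",cv2.resize(p[230:330,310:420],None,fx=5.5,fy=5.5,interpolation=cv2.INTER_CUBIC)[:,:,::-1])
E
```

```text
block [([0.3406, 0.0785, -0.0006], 0.91), ([0.5032, 0.2256, 0.001], 0.68), ([0.6195, 0.0389, 0.0015], 0.58)]
pad_center [([0.6169, 0.0425, -0.0031], 0.65)]
fence [([0.6301, 0.087, 0.0029], 0.78)]
end_stop [([0.652, -0.0933, 0.0649], 0.68), ([0.648, 0.0764, -0.0006], 0.65), ([0.4308, -0.3549, -0.0006], 0.59)]
jaw [([0.6181, -0.0157, 0.0046], 0.49)]
```

View pics/scene2.png

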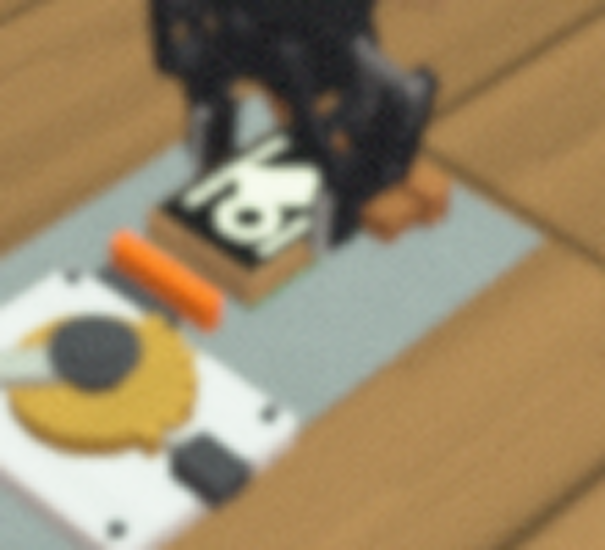

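The block covers the pad, touching the end stop, with a clear gap to the jaw. One more push to confirm fence contact.

>>> servo_tool(
  moves=[
    [[0,0,0],[0.002,0,0],50],
    [[0,0,0],[0,0,0],50],
  ],
)

```text
time: 11.5
ee_pos: [0.6174, 0.0438, 0.0042]
tcp_rot: [-179.8, 0.4, 91.7]
wrist_force: [-10.9, -22.3, 12.2]
opening: 0.059
grasp_force: 28.7
```

>>> servo_tool(
  moves=[
    [[0,0,0],[0.002,0,0],50],
    [[0,0,0],[0,0,0],50],
  ],
)

```text
time: 11.7
ee_pos: [0.6173, 0.046, 0.0038]
tcp_rot: [-179.8, 0.4, 91.8]
wrist_force: [-9.8, -22.5, 9.4]
opening: 0.059
grasp_force: 28.9
```

```bash
python3 - <<'E'
from h import *
c="scene"
p,d=camera(c)
for n in ("block","pad_center"): print(n,[(np.round(w(r["xyz"],c),4).tolist(),round(r["score"],2)) for r in mark_of(n,c)[:3]])
cv2.imwrite(f"pics/{c}3.png",cv2.resize(p[230:330,310:420],None,fx=5.5,fy=5.5,interpolation=cv2.INTER_CUBIC)[:,:,::-1])
a=cv2.imread("pics/scene2.png").astype(int);b=cv2.imread("pics/scene3.png").astype(int)
E
```

```text
block [([0.6202, 0.038, 0.0038], 0.84), ([0.339, 0.0797, -0.0028], 0.76), ([0.499, 0.2253, 0.0023], 0.68)]
pad_center [([0.6147, 0.0391, 0.0034], 0.87)]
```

View pics/scene3.png

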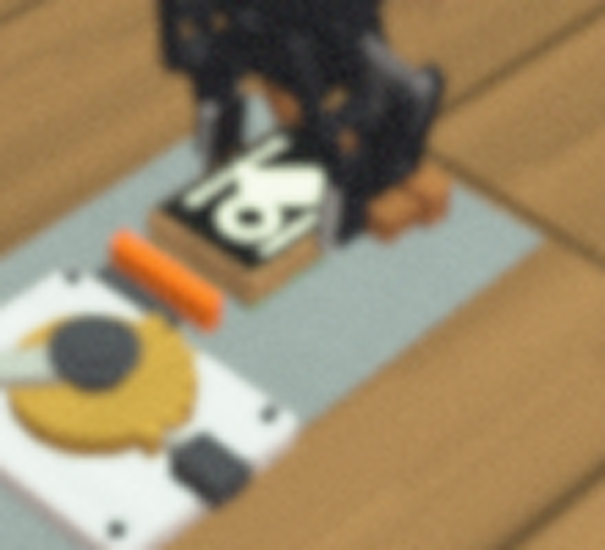

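The block stayed put between the two pictures while the fingers slipped along it, so it is against the fence and stop. Release and rise.

>>> servo_tool(
  moves=[
    [[0,0,0],[-0.002,0,0],50],
    [[0,0,0],[0,0,0],80],
    [[0,0,0],[0,0,0],90],
    [[0,0,0],[0,0,0],100],
    [[0,0,0],[0,0,0],100],
    [[0,0,0],[0,0,0],100],
  ],
)

```text
time: 12.45
ee_pos: [0.6189, 0.0483, 0.0032]
tcp_rot: [180.0, -0.0, 91.9]
wrist_force: [0.1, 0.3, -0.4]
opening: 0.0851
grasp_force: 0.0
```

>>> servo_tool(
  moves=[
    [[0,0,0],[0,0,-0.01],100],
    [[0,0,0],[0,0,-0.02],100],
    [[0,0,0],[0,0,-0.03],100],
    [[0,0,0],[0,0,-0.03],100],
    [[0,0,0],[0,0,-0.03],100],
    [[0,0,0],[0,0,-0.03],100],
    [[0,0,0],[0,0,0],100],
  ],
)

```text
time: 13.15
ee_pos: [0.6206, 0.0483, 0.1591]
tcp_rot: [179.6, -0.0, 91.9]
wrist_force: [0.7, -0.3, -1.0]
opening: 0.0854
grasp_force: 0.0
```

>>> servo_tool(
  moves=[
    [[0,0,7.7],[0,0,0],100],
    [[0,0,7.7],[0,0,0],100],
    [[0,0,7.7],[0,0,0],100],
    [[0,0,7.7],[0,0,0],100],
    [[0,0,7.6],[0,0,0],100],
    [[0,0,0],[0,0,0],100],
  ],
)

```text
time: 13.75
ee_pos: [0.6187, 0.0481, 0.1533]
tcp_rot: [-180.0, 0.0, 53.4]
wrist_force: [0.1, 0.5, -0.1]
opening: 0.0853
grasp_force: 0.0
```

>>> servo_tool(
  moves=[
    [[0,0,0],[-0.028,0.0138,0],100],
    [[0,0,0],[-0.028,0.0138,0],100],
    [[0,0,0],[-0.028,0.0138,0],100],
    [[0,0,0],[-0.028,0.0138,0],100],
    [[0,0,0],[-0.028,0.0138,0],100],
    [[0,0,0],[-0.028,0.0138,0],100],
    [[0,0,0],[-0.028,0.0138,0],100],
    [[0,0,0],[-0.028,0.0138,0],100],
    [[0,0,0],[0,0,0],100],
    [[0,0,0],[0,0,0],100],
  ],
)

```text
time: 14.75
ee_pos: [0.5741, -0.198, 0.1532]
tcp_rot: [-180.0, -0.0, 53.6]
wrist_force: [-0.3, 0.2, -0.5]
opening: 0.0857
grasp_force: 0.0
```

```bash
python3 - <<'E'
from h import *
for c in ("scene","top"):
    p,d=camera(c)
    for n in ("block","pad_center","handle_grip","lever_pivot"): print(c,n,[(np.round(w(r["xyz"],c),4).tolist(),round(r["score"],2)) for r in mark_of(n,c)[:3]])
    for m in cut_out("block",c)[:4]: print(c,"block",round(m["score"],2),*rect(m["mask"],c,.018))
    if c=="top": a=p[170:250,260:440]
    else: a=p[200:350,240:420]
    cv2.imwrite(f"pics/{c}4.png",cv2.resize(a,None,fx=4,fy=4,interpolation=cv2.INTER_CUBIC)[:,:,::-1])
E
```

```text
scene block [([0.5006, 0.227, -0.0005], 0.96), ([0.6225, 0.037, 0.0], 0.95), ([0.3384, 0.0796, -0.0026], 0.86)]
scene pad_center [([0.6146, 0.0424, -0.0013], 0.96), ([0.6218, 0.0389, 0.0013], 0.73), ([0.646, 0.0758, -0.0009], 0.52)]
scene handle_grip []
scene lever_pivot [([0.6563, -0.0927, 0.0645], 0.94), ([0.5517, 0.4007, -0.0023], 0.51), ([0.6143, -0.4106, 0.0048], 0.35)]
scene block 0.96 [0.5047 0.2201] [502.7 220.7] [134.7 117.4] 22.6
scene block 0.68 [0.6255 0.0327] [625.1  34.9] [ 70.3 101.9] 2.5
scene block 0.65 [0.3519 0.0726] [351.7  71.3] [ 61.6 111.1] 45.9
top block [([0.3466, 0.0832, 0.0026], 0.93), ([0.6163, 0.0399, 0.0028], 0.73), ([0.4997, 0.229, -0.0024], 0.58)]
top pad_center [([0.616, 0.0403, -0.0022], 0.7)]
top handle_grip [([0.5763, -0.1967, 0.0683], 0.78)]
top lever_pivot [([0.6488, -0.0948, 0.061], 0.96), ([0.7445, 0.2537, -0.0032], 0.65)]
top block 0.95 [0.4987 0.2257] [498.4 225.4] [126.   82.9] 19.5
top block 0.85 [0.342  0.0797] [342.2  79.4] [64.5 93. ] 46.5
top block 0.74 [ 0.6467 -0.1046] [ 629.6 -117.6] [151.1  65.5] 44.8
top block 0.69 [0.6171 0.0413] [616.7  40.7] [64.1 90.8] 2.2
```

View pics/top4.png

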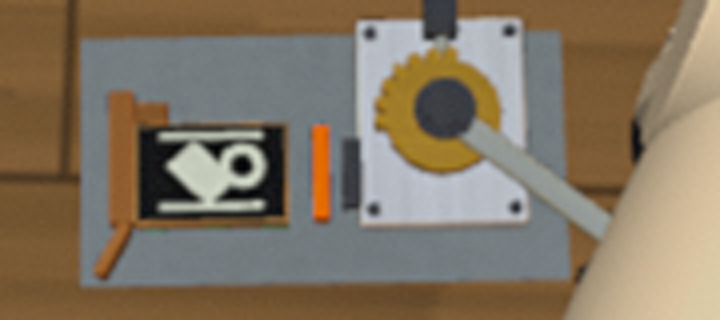

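View pics/scene4.png

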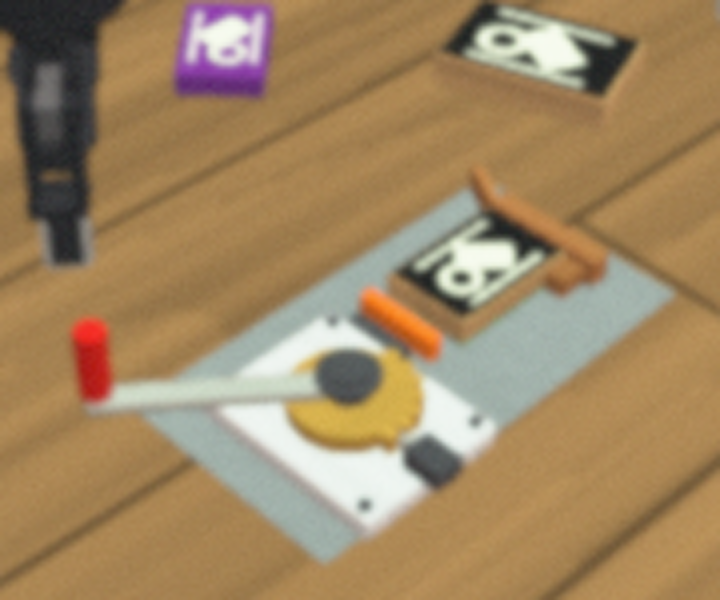

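The block is seated in the corner, at top crop (210,172). The post sits under the gripper. Descend and grip it.

>>> servo_tool(
  moves=[
    [[0,0,0],[0.0012,0.0016,0.02],100],
    [[0,0,0],[0,0,0.025],100],
    [[0,0,0],[0,0,0.025],100],
    [[0,0,0],[0,0,0.02],100],
    [[0,0,0],[0,0,0.015],100],
    [[0,0,0],[0,0,0],100],
  ],
)

```text
time: 15.95
ee_pos: [0.5752, -0.1972, 0.0461]
tcp_rot: [-179.8, 0.1, 53.5]
wrist_force: [-0.1, 0.1, 0.3]
opening: 0.0852
grasp_force: 0.0
```

>>> servo_tool(
  moves=[
    [[0,0,0],[0,0,0],60],
    [[0,0,0],[0,0,0],40],
    [[0,0,0],[0,0,0],30],
    [[0,0,0],[0,0,0],20],
    [[0,0,0],[0,0,0],10],
    [[0,0,0],[0,0,0],10],
    [[0,0,0],[0,0,0],10],
    [[0,0,0],[0,0,0],10],
  ],
  force=60,
)

```text
time: 16.75
ee_pos: [0.5765, -0.1976, 0.0489]
tcp_rot: [180.0, -0.0, 53.5]
wrist_force: [-2.2, 0.4, 5.4]
opening: 0.0164
grasp_force: 58.4
```

>>> servo_tool(
  moves=[
    [[0,0,2.15],[0,0,0],10],
    [[0,0,0],[0,-0.0097,0],10],
    [[0,0,4.3],[0,0,0],10],
    [[0,0,0],[0,-0.0097,0],10],
    [[0,0,4.3],[0,0,0],10],
    [[0,0,0],[0,-0.0097,0],10],
    [[0,0,4.3],[0,0,0],10],
    [[0,0,0],[0,-0.0097,0],10],
    [[0,0,2.15],[0,0,0],10],
  ],
)

```text
time: 17.65
ee_pos: [0.5486, -0.1706, 0.0489]
tcp_rot: [179.9, 0.1, 36.3]
wrist_force: [-2.6, -2.2, 5.3]
opening: 0.0162
grasp_force: 60.1
```

```bash
cat >> h.py <<'E'
def lev():
    o=get_obs(); P=np.array([0.6517,-0.0928]); d=o["ee_pos"][:2]-P
    a=np.degrees(np.arctan2(d[1],d[0]))%360
    print("R",np.hypot(*d).round(4),"lever",np.radians(233.5-a).round(3),"yaw lever",np.radians(53.5-o["tcp_rot"][2]).round(3),o["ee_pos"].round(4),o["wrist_force"].round(1),o["torque"].round(2),o["opening"])
E
python3 -c "
from h import *
lev()"
```

```text
R 0.1291 lever 0.288 yaw lever 0.3 [ 0.5486 -0.1706  0.0489] [-2.6 -2.2  5.3] [-0.24  0.12  0.73] 0.01620193850946235
```

>>> servo_tool(
  moves=[
    [[0,0,2.15],[0,0,0],10],
    [[0,0,0],[0,-0.0097,0],10],
    [[0,0,4.3],[0,0,0],10],
    [[0,0,0],[0,-0.0097,0],10],
    [[0,0,4.3],[0,0,0],10],
    [[0,0,0],[0,-0.0097,0],10],
    [[0,0,4.3],[0,0,0],10],
    [[0,0,0],[0,-0.0097,0],10],
    [[0,0,2.15],[0,0,0],10],
  ],
)

```text
time: 18.55
ee_pos: [0.5308, -0.1367, 0.0489]
tcp_rot: [179.8, 0.0, 19.1]
wrist_force: [-3.1, -6.1, 5.5]
opening: 0.0167
grasp_force: 60.7
```

```bash
python3 -c "
from h import *
lev()"
```

```text
R 0.1286 lever 0.586 yaw lever 0.601 [ 0.5308 -0.1367  0.0489] [-3.1 -6.1  5.5] [-1.09  0.6   0.02] 0.016747107344696244
```

>>> servo_tool(
  moves=[
    [[0,0,2.15],[0,0,0],10],
    [[0,0,0],[0,-0.0097,0],10],
    [[0,0,4.3],[0,0,0],10],
    [[0,0,0],[0,-0.0097,0],10],
    [[0,0,4.3],[0,0,0],10],
    [[0,0,0],[0,-0.0097,0],10],
    [[0,0,4.3],[0,0,0],10],
    [[0,0,0],[0,-0.0097,0],10],
    [[0,0,2.15],[0,0,0],10],
    [[0,0,0],[0,0,0],10],
  ],
)

```text
time: 19.55
ee_pos: [0.5231, -0.0985, 0.0488]
tcp_rot: [179.9, 0.1, 1.9]
wrist_force: [-7.3, -5.9, 9.2]
opening: 0.0162
grasp_force: 61.1
```

```bash
python3 - <<'E'
from h import *
lev()
p,d=camera("top")
for n in ("block","lever_pivot","handle_grip","jaw"): print(n,[(np.round(w(r["xyz"],"top"),4).tolist(),round(r["score"],2)) for r in mark_of(n,"top")[:3]])
q,d=camera("scene"); a=q[200:350,240:420]
cv2.imwrite("pics/s5.png",cv2.resize(a,None,fx=4,fy=4,interpolation=cv2.INTER_CUBIC)[:,:,::-1])
E
```

```text
R 0.1288 lever 0.89 yaw lever 0.901 [ 0.5231 -0.0985  0.0488] [-7.3 -5.9  9.2] [-1.    1.41  0.31] 0.01618844995394229
block [([0.6168, 0.0412, -0.0005], 0.83), ([0.3484, 0.0843, 0.0019], 0.6), ([0.4986, 0.2272, -0.0021], 0.55)]
lever_pivot []
handle_grip []
jaw [([0.6193, -0.0046, 0.0038], 0.66)]
```

View pics/s5.png

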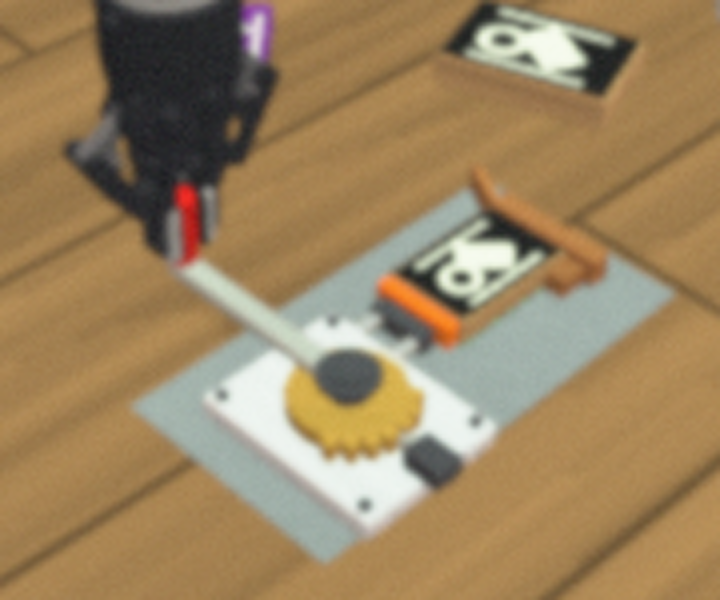

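The jaw presses the block at crop (420,310) and the bar points along pad -x. A small nudge will confirm the notch.

>>> servo_tool(
  moves=[
    [[0,0,0],[0,-0.0015,0],10],
    [[0,0,0],[0,0,0],10],
    [[0,0,0],[0,0,0],10],
  ],
)

```text
time: 20.15
ee_pos: [0.523, -0.0975, 0.0489]
tcp_rot: [179.9, 0.1, 1.9]
wrist_force: [-6.7, -7.4, 8.6]
opening: 0.0164
grasp_force: 61.1
```

```bash
python3 -c "
from h import *
lev()"
```

```text
R 0.1288 lever 0.897 yaw lever 0.9 [ 0.523  -0.0975  0.0489] [-6.7 -7.4  8.6] [-1.4   1.37  0.26] 0.01644811349106461
```

```bash
python3 -c "
from h import *
print(job_done())"
```

```text
the job is handed in; nothing more can be done
None
```

I slid the block into the corner between fence and end stop and let go of it. I then swung the lever to the third click (about 0.90 rad measured), where the gripper still holds it and the jaw nips the block. The job is handed in at about 20 s, but no verdict was returned.

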